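# Clamp a re-glued book in the trigger press and keep it held

### The job

The red book standing spine up in the small press has just been re-glued: slide the tail jaw towards it until its red spring catch clicks in, then pump the orange trigger until the cork jaw pad comes up against the book and grips it firmly between the two jaws, but gently, so that the binding is not crushed. Move the jaw with the trigger only, not by hand, and leave the other things on the desk where they are. Finish while still holding the trigger squeezed with the book under pressure; do not let go.

Things in the scene. Friction and masses are not known exactly. Their poses are not given: they have to be found in the camera images.
- press: Book press: a trigger clamp on a beech board 170 x 460 x 20 mm (y -260 to +200), fixed. Origin on the desk under the board; z up; +y is the way the jaw closes; all on the centre line x=0. From -y to +y: black pistol handle standing up (28 wide in x, rear face y=-185, front y=-163, top 172 above the desk), orange trigger, jaw on its push rod, book, tail jaw
- handle_back (a point): Middle of the rear face (press y=-185 mm) of the fixed handle, 138 mm above the desk: the height at which to squeeze. Handle and trigger are taken together from above, fingers closing along y; only the trigger moves, so keep the middle of the fingers about 20 mm in front (+y) of this point, open enough to straddle the trigger
- trigger (a joint): Trigger angle, rad: 0 open (sprung, 2 to 3 N at the grip), 0.36 at its stop. Pivot y=-130 mm, 87 mm up; squeezed, it moves to -y. Trigger front to handle rear at squeezing height: 58 mm open, 40 squeezed. A full stroke moves the rod 11 mm, net 8 (rack pitch 4); let it spring fully open between strokes; a pawl stops the rod running back. F newtons on it give about 0.85 F at the jaw
- trigger_grip: The orange trigger's grip, 24 (x) x 7 (y) x 74 mm with a rounded finger swell at its middle, the front of which lies 5 mm in front (+y) of the origin at the grip's centre; z along it (leans 0.18 rad forward, to +y, when open, 0.18 rad back when squeezed)
- rod (a joint): Travel of the push rod and jaw towards the tail jaw, m: 0 is fully back, 0.05 fully out. The cork pad's face is at press y = -14 mm + travel - platen compression
- push_rod: The square steel push rod, 12 x 12 x 200 mm, through the head below handle and trigger; origin on the press's own origin when fully back. Not to be pushed by hand
- platen (a joint): How far the jaw's sprung platen is pressed back onto its rod, m: 0 free, 0.007 bottomed; springs of 5 N per mm, so this shows the clamping force
- jaw_pad: Cork facing of the jaw, 90 (x) x 4 (y) x 70 mm, on a 12 mm wooden platen; origin at its centre, 61 mm above the desk; its face to the book is 2 mm to +y
- tail (a joint): Travel of the tail jaw along its rail towards the book (to press -y), m: 0 fully back; the catch clicks in at about 0.041, the end of travel is 0.043, and pressed back by the clamp it rests on its catch at about 0.040. Sliding takes 2 N, the catch about 4 N more
- tail_push (a point): Middle of the rear face of the tail jaw's orange thumb plate, 86 mm above the desk (plate 36 wide in x, 8 thick, its top 97 mm above the desk, face at press y = +154 mm - travel). Push here towards -y from above with the fingertips, or pinch the 36 mm wide black block in front of it. The tail jaw's cork pad face lies 54 mm to -y of this point
- catch (a joint): The red spring catch at the foot of the tail jaw, rad: near 0 when it is down, up to 0.2 while it rides over the rib on the rail. Behind the rib (travel 0.040) and down, it keeps the tail jaw from sliding back
- tail_pad: Cork facing of the tail jaw, 90 x 4 x 68 mm, origin at its centre, 62 mm above the desk; its face to the book is 2 mm to press -y
- book: Red leather book, 38 mm thick (y), 150 mm long (x), 100 mm high (spine up), 0.4 kg, standing loose on the board between the jaws; origin under its centre, on the board 20 mm above the desk. Firmly held is 6 N or more; over 25 N crushes it
- glue: White glue bottle, 48 mm across, 125 mm tall, standing at the far side of the press; origin under its centre. Leave alone
- brush: Glue brush, 170 mm long, lying on the desk at the near side of the press. Leave alone
- folder: Cream bone folder, 22 x 160 x 5 mm, lying at the near side of the press. Leave alone
- volume_a: Large green book 160 x 235 x 45 mm lying on the left of the desk, with a red one on it. Leave alone
- volume_b: Red book 150 x 220 x 36 mm lying on the green one. Leave alone
- clock: Brass desk clock, 80 mm wide, 76 mm tall, standing to one side of the press. Leave alone
- cup: Dark leather pen cup, 72 mm across, 95 mm tall, standing to the other side of the press. Leave alone
Things that resemble listed ones, but are neither listed nor needed, are in the scene too. Leave any turquoise look-alike of the book alone.

How it is judged:
On the way, in this order (a step that is already met when the one before it is completed fails the run):
1. the tail jaw is pushed up until its catch has clicked in behind the rib (value of joint tail above 0.0385 m and value of joint catch below 0.1 rad), for 0.2 s.
2. the trigger has brought the jaw pad onto the book and the book is gripped between both jaws with at least 6 N (contact force between jaw_pad and book above 6 N and contact force between tail_pad and book above 4 N and contact force between the fingers and trigger_grip above 2 N), for 0.3 s.
At the end, for the whole second after the job is handed in: The tail jaw stands on its catch; the book is upright and still between the cork pads with 6 to 25 N from the jaw pad (4 N or more on the tail pad), and the fingers still press the trigger with 2 N or more, the trigger off its open stop (all of step 1 and all of step 2 and contact force between jaw_pad and book below 25 N and value of joint trigger above 0.03 rad and angle between book's own z axis and vertical below 0.1 rad and linear speed of book below 0.01 m/s and velocity of joint rod below 0.003 m/s); the arm keeps its last pose, push and grip.
It fails at once if the book was crushed (over 25 N from the jaw pad) (contact force between jaw_pad and book above 25 N).
It fails at once if the jaw or its rod was pushed by hand (contact force between the fingers and jaw_pad above 2 N or contact force between the fingers and platen above 2 N or contact force between the fingers and push_rod above 2 N).
It fails at once if the book was knocked over (angle between book's own z axis and vertical above 0.35 rad).
It fails at once if another thing on the desk was disturbed (distance of any of glue, brush, folder, volume_a, volume_b, clock, cup from where it was at the start of the episode above 0.02 m).
It also fails if it takes over 67 s, if anything falls off the work surface, if the arm or the gripper's body presses on something with over 40 N, if the wrist force passes 120 N, or if a joint passes its speed limit or range.

### The arm

A 6-joint arm with a two-finger parallel gripper is mounted at the origin on the work surface. World frame = base frame: x ahead of the robot, y to its left, z up, the work surface at z = 0. Lengths are in m, angles in rad, forces in N, time in s.
With the tool pointing down it reaches from about 0.3 to 0.825 m from the base axis. Payload 5.4 kg.
Tool frame: the origin (TCP) lies at the very end of the fingers, on their centre line; the grasp point (between the pads) lies ctrl.pinch_z behind it (ctrl.pinch_z is the distance from the TCP to the grasp point, in m); x points along the fingers, z is the direction in which the jaws open and shut, and the axes are right-handed (so a half turn about x gives the same grasp; the last joint's range is limited). The gripper opens to 92 mm and grips with 3 to 60 N. Pads are 20 mm wide; open, the fingers measure 128 mm over their backs; the gripper's body (75 mm by 189 mm) begins 69 mm behind the grasp point.
Start: joints at [-1.447, 0.158, 1.597, -0, 1.386, -0.21], TCP at [0.188, -0.543, 0.215] pointing down, gripper open.
Joint ranges: [-2.91, 2.91], [-0.94, 2.29], [0.18, 2.7], [-1.29, 4.43], [0.17, 2.64], [-3, 3]. Speed limits (rad/s): [2.57, 2.57, 3.14, 3.14, 3.14, 3.14].

### API

Orientations are given as [roll, pitch, yaw] about the fixed x, y, z axes, in that order (R = Rz(yaw) Ry(pitch) Rx(roll)).
In Python, from rig import monitor, imaging, job, ctrl gives the robot as it stands.
- The arm moves only by the tool drive_tool, never from a script. Its argument "steps" is one flat list of numbers, 5 for each row, row after row: the closure, from -1 (fully open) to 1 (shut), then the shift along the tool's x, y, z normalised to -1 to 1, where 1 is 100 cm, then the turn about the tool's x normalised to -1 to 1, where 1 is 30 degrees. A call has 1 to 10 rows; each row is the pose to reach, as a shift and turn from the pose measured when the call began, along the tool's axes at that moment; what a row does not reach only later rows make up. A row lasts 1/12 s, in which the tool goes at most 41.7 mm and 7.16 degrees, less where a joint would pass 70% of its speed; a pose out of reach is approached as far as the arm can. A call with a number of a shift or a turn outside -1 to 1 is refused whole. A call with a gripper value outside its range is refused whole. The fingers move at their own pace and stop on an object; "squeeze" is the grip in N (left out, the last holds). Time passes only in rows, so rows that repeat a pose let the fingers close. It gives the time, the measured TCP pose, the force and the opening at its end, in the units of the state.
- monitor.sense(): the state, without advancing time (a new reading comes with each control period).
- imaging.capture(name): name is "scene" or "side" or "wrist"; returns a dict with "pixels" (420x560x3 uint8, red, green, blue), "mtx" (3x3 intrinsics, pixels), "extrinsics" (4x4, takes a point from camera to world coordinates). Camera axes: x right, y down, z forward; pixel columns grow to the right and rows downward; lengths in m; the calibration is good to about 2 mm. A picture is of the moment at which its call begins. There is no depth.
- job.sign_off(): hands the job in, once; it reports no verdict.
The state is a dict: "clock": time; "q": joint angles; "qd": joint speeds; "joint_torque": joint torques, N m; "tool_pos": TCP position; "eef_rot": TCP orientation; "wrist_force": force on the tool from outside, world axes, zero at the start; "moment": the same for the moment, N m; "grip_width": finger opening in m.
Only numpy, scipy, OpenCV 4.12 (cv2) and the standard library are available. Lean on these libraries where they do the work, as an engineer would, in place of code of your own. Each camera call takes 0.05 s, during which the arm holds its last target. There are 200 camera calls.

## Working session

There is one attempt and no reset: what is moved stays moved. The work goes in short steps, Python scripts to look and compute and a tool call to move; the robot and the scene stay as the last step left them, time stands still between calls to the robot, and variables do not carry over. Pictures are saved under pics/ and viewed, about 8 in all and at most 12, crops included, and the job is handed in when it is done.

Besides the shell and the picture viewer there is one more tool, called after ">>>" as a command line: name --argument value ..., lists and objects as JSON in quotes. drive_tool: Moves the arm, as the interface text tells. Scaled input: -1 to 1 covers 100 cm each way for a shift and 30 degrees each way for a turn. Its arguments: {"type":"object","properties":{"steps":{"type":"array"},"squeeze":{"type":"number"}},"required":["steps"]}

```bash
ls; mkdir -p pics
python3 - <<'E'
from rig import monitor, imaging, job, ctrl
import cv2,numpy as np,pickle
print(ctrl.pinch_z, monitor.sense())
d={}
for n in ("scene","side"):
    c=imaging.capture(n); d[n]=c; cv2.imwrite(f"pics/{n}0.png",c["pixels"][:,:,::-1]); print(n,c["mtx"],c["extrinsics"])
pickle.dump(d,open("d0.pkl","wb"))
a=np.hstack([d[n]["pixels"] for n in d])
E
```

```text
pics
0.0187 {'clock': 0.0, 'q': array([-1.44709537e+00,  1.59056695e-01,  1.59823050e+00, -6.08012517e-05,
        1.38624634e+00, -2.10093729e-01]), 'qd': array([-1.25319479e-03,  9.38666347e-04,  4.27511906e-05, -6.81704309e-04,
       -8.28492840e-04,  3.50414290e-04]), 'joint_torque': array([ 6.19931179e-04, -3.85569334e+01, -3.22104764e+01,  7.00771320e-02,
        3.79452703e-02, -1.56284773e-04]), 'tool_pos': array([ 0.18827063, -0.54261761,  0.21361553]), 'eef_rot': array([2.96227267, 1.56885453, 1.72528225]), 'wrist_force': array([-0.49077292,  0.57475826,  0.19399901]), 'moment': array([ 0.00976527, -0.00272291, -0.00617728]), 'grip_width': 0.0917697856920457}
scene [[406.47540049   0.         277.21868235]
 [  0.         406.47540049 207.14089706]
 [  0.           0.           1.        ]] [[ 0.07037593  0.78286069 -0.61820415  1.23951076]
 [ 0.99751417 -0.05301647  0.04641909 -0.06391833]
 [ 0.00356468 -0.61993418 -0.78464572  1.03368808]
 [ 0.          0.          0.          1.        ]]
side [[528.8236721    0.         276.68683255]
 [  0.         528.8236721  202.21754106]
 [  0.           0.           1.        ]] [[-0.80996147 -0.39806618  0.43070376 -0.02485941]
 [-0.58640979  0.53806979 -0.6054787   0.77170599]
 [ 0.00927191 -0.74298332 -0.66924571  0.94491701]
 [ 0.          0.          0.          1.        ]]
```

View pics/scene0.png

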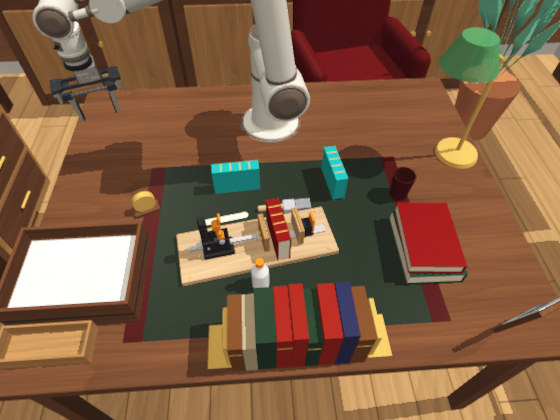

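View pics/side0.png

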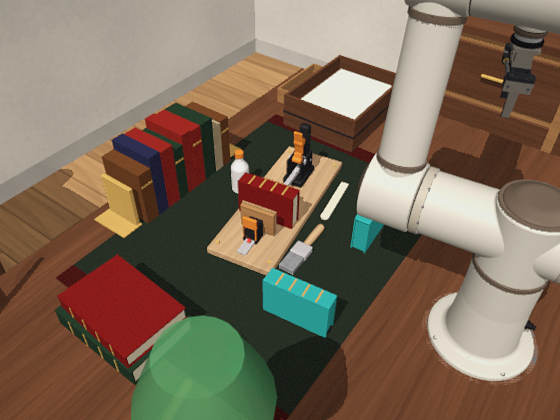

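Candidates, in scene pixels:
- Red book in the press: (278,228).
- Turquoise look-alikes: (236,177) and (335,172).
- Red books in the row: (285,320) and (328,320).
- Red volume_b: (428,235).

I choose (278,228), the one between the jaws. The handle and trigger are at about (215,235) and the tail thumb plate at (313,222). Next I fit the board and check a crop.

```bash
cat > h.py <<'E'
import numpy as np,cv2,pickle
def ray(c,uv):
    uv=np.atleast_2d(np.array(uv,float)); K=c["mtx"];E=c["extrinsics"]
    d=(np.linalg.inv(K)@np.c_[uv,np.ones(len(uv))].T).T@E[:3,:3].T
    return E[:3,3],d
def plane(c,uv,z):
    o,d=ray(c,uv); return o+d*((z-o[2])/d[:,2])[:,None]
def proj(c,P):
    E=np.linalg.inv(c["extrinsics"]);p=np.atleast_2d(P)@E[:3,:3].T+E[:3,3];p=p@c["mtx"].T;return p[:,:2]/p[:,2:]
def tri(cs,uvs):
    A=0;b=0
    for c,uv in zip(cs,uvs):
        o,d=ray(c,uv);d=d[0]/np.linalg.norm(d[0]);M=np.eye(3)-np.outer(d,d);A=A+M;b=b+M@o
    return np.linalg.solve(A,b)
E
python3 - <<'E'
from h import *
d=pickle.load(open("d0.pkl","rb"))
box={"scene":(165,185,350,285),"side":(195,110,350,280)}
tiles=[]
for n,c in d.items():
    x0,y0,x1,y1=box[n]; im=c["pixels"]; hsv=cv2.cvtColor(im,cv2.COLOR_RGB2HSV)
    m=cv2.inRange(hsv,(10,60,110),(24,190,255)); r=np.zeros_like(m); r[y0:y1,x0:x1]=m[y0:y1,x0:x1]
    k,l,s,ce=cv2.connectedComponentsWithStats(r)
    for i in range(1,k):
        if s[i,4]>150: print(n,s[i],ce[i])
    pts=np.argwhere(r)[:,::-1]; 
    P=plane(c,pts,0.02)[:,:2].astype(np.float32); print(n,cv2.minAreaRect(P))
    mo=cv2.inRange(hsv,(5,200,150),(17,255,255)); 
    k,l,s,ce=cv2.connectedComponentsWithStats(mo)
    for i in range(1,k):
        if s[i,4]>15 and x0<ce[i][0]<x1 and y0<ce[i][1]<y1: print(" orange",s[i],ce[i])
    t=cv2.resize(im[y0:y1,x0:x1],None,fx=4 if n=="scene" else 3.4,fy=4 if n=="scene" else 3.4,interpolation=cv2.INTER_CUBIC)
    tiles.append(t)
cv2.imwrite("pics/crop_scene.png",tiles[0][:,:,::-1]);cv2.imwrite("pics/crop_side.png",tiles[1][:,:,::-1])
E
```

```text
scene [ 176  206  163   79 5778] [254.93613707 246.967982  ]
scene ((0.547448456287384, -0.07931263744831085), (0.2304953634738922, 0.4610096216201782), 9.667214393615723)
 orange [310 213   4  13  21] [311.52380952 219.38095238]
 orange [212 214  13  26 145] [217.50344828 227.91724138]
side [196 110  52  61 715] [219.96363636 128.56363636]
side [229 110  55  28 660] [252.75454545 121.48333333]
side [ 207  146  135  129 5386] [273.20349053 217.17248422]
side [304 224  20  21 193] [314.06735751 234.03108808]
side ((0.6349418759346008, -0.13420075178146362), (0.4877639710903168, 0.7049750089645386), 36.7506103515625)
 orange [292 134  13  30 200] [298.205 146.28 ]
 orange [235 153   8   5  29] [238.51724138 155.48275862]
 orange [243 219  14  22 114] [250.21052632 225.4122807 ]
```

View pics/crop_scene.png

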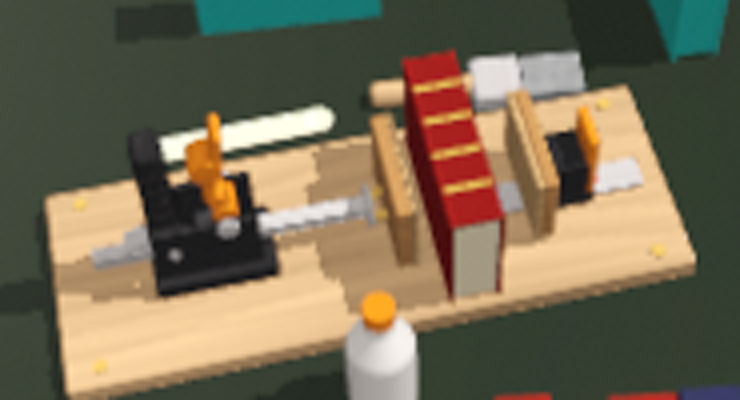

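The crop shows the press book between the cork jaws. The board's top corners are near crop pixels (47,196), (628,87), (694,262) and (68,390). The trigger is at (213,165), the thumb plate at (588,145), and the brush and folder lie on the near side (world -x).

Run:
```python
from h import *
d=pickle.load(open("d0.pkl","rb")); c=d["scene"]
crn=np.array([[47,196],[628,87],[694,262],[68,390]])/4+[165,185]-.375
P=plane(c,crn,0.02); print(P)
print([np.linalg.norm(P[i,:2]-P[(i+1)%4,:2]) for i in range(4)])
# model: press frame u along +y
L=np.array([[-.085,-.26],[-.085,.2],[.085,.2],[.085,-.26]])
from scipy.optimize import least_squares
def tf(p,X): ca,s=np.cos(p[2]),np.sin(p[2]); return np.c_[ca*X[:,0]-s*X[:,1]+p[0],s*X[:,0]+ca*X[:,1]+p[1]]
r=least_squares(lambda p:(tf(p,L)-P[:,:2]).ravel(),[.54,-.05,.1]);print(r.x,(tf(r.x,L)-P[:,:2]).round(4).tolist())
# check in both views known points
Q=np.array([[0,-.185,.138],[0,-.163,.172],[0,.154,.086],[0,.154,.097],[-.085,-.26,.02],[.085,-.26,.02],[.085,.2,.02],[-.085,.2,.02]])
W=np.c_[tf(r.x,Q[:,:2]),Q[:,2]];print(W.round(4))
for n in d: print(n,proj(d[n],W).round(1).tolist())
s=d["side"]["pixels"].copy()
s=cv2.resize(s[110:290,190:370],None,fx=3.3,fy=3.3,interpolation=cv2.INTER_CUBIC)
for p in proj(d["side"],W): cv2.drawMarker(s,tuple(((p-[190,110]+.5)*3.3-.5).round().astype(int).tolist()),(0,255,255),cv2.MARKER_CROSS,9,1)
cv2.imwrite("pics/side_chk.png",s[:,:,::-1])
```

```text
[[ 0.52193825 -0.3149236   0.02      ]
 [ 0.44730388  0.13736563  0.02      ]
 [ 0.61331687  0.16309359  0.02      ]
 [ 0.687139   -0.28691555  0.02      ]]
[np.float64(0.45840575409103296), np.float64(0.1679947704760821), np.float64(0.4560240416037306), np.float64(0.16755817095747264)]
[ 0.56256193 -0.04574168  0.16280391] [[-0.0011, -0.0012], [-0.001, 0.0005], [0.0007, 0.0023], [0.0014, -0.0016]]
[[ 0.5925 -0.2283  0.138 ]
 [ 0.589  -0.2066  0.172 ]
 [ 0.5376  0.1062  0.086 ]
 [ 0.5376  0.1062  0.097 ]
 [ 0.5208 -0.3161  0.02  ]
 [ 0.6886 -0.2885  0.02  ]
 [ 0.614   0.1654  0.02  ]
 [ 0.4463  0.1378  0.02  ]]
scene [[198.3, 228.5], [204.7, 219.5], [317.3, 217.1], [317.6, 214.8], [176.0, 233.3], [181.0, 282.6], [338.9, 250.3], [321.7, 206.1]]
side [[306.2, 133.2], [303.4, 126.6], [244.9, 226.6], [244.8, 223.2], [342.2, 161.9], [288.6, 145.8], [205.2, 246.9], [268.6, 271.8]]
```

View pics/side_chk.png

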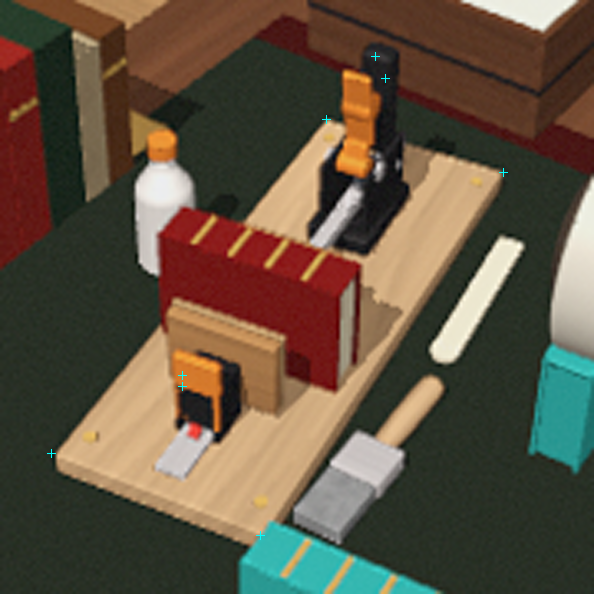

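The side view shows the press book upright, brush and folder on the near side, and the thumb plate at crop (198,377). My projected point lands at (182,377), a few mm off, so I'll refine from the wrist camera. Next: tool axes and moves.

```bash
cat >> h.py <<'E'
from scipy.spatial.transform import Rotation as Ro
def R(s): return Ro.from_euler("xyz",s["eef_rot"]).as_matrix()
def plan(s,target,yaw=None):
    "tool-axis shift in m to world target; turn (deg) about tool x to align tool z with +-press y"
    M=R(s); d=M.T@(np.array(target)-s["tool_pos"])
    out=[d.round(4).tolist()]
    if yaw is not None:
        y=M.T@np.array([-np.sin(yaw),np.cos(yaw),0]); a=np.degrees(np.arctan2(-y[1],y[2])); out.append(((a+90)%180-90).round(2))
    return out
E
python3 - <<'E'
from h import *
from rig import monitor
s=monitor.sense(); print(R(s).round(3)); print(plan(s,[.53,.13,.30],.163), plan(s,[.188,-.543,.32]))
d=pickle.load(open("d0.pkl","rb"))
# tail thumb-plate and trigger centroid triangulated
print(tri([d["scene"],d["side"]],[(311.5,219.4),(250.2,225.4)]),tri([d["scene"],d["side"]],[(217.5,227.9),(298.2,146.3)]))
E
```

```text
[[-0.     0.945  0.328]
 [ 0.002  0.328 -0.945]
 [-1.     0.    -0.002]]
[[-0.0852, 0.5433, -0.5238], np.float64(9.79)] [[-0.1063, -0.0004, 0.0]]
[0.53689844 0.08913842 0.0761408 ] [ 0.58513029 -0.17876555  0.1264444 ]
```

>>> drive_tool --steps '[1, -0.04, 0, 0, 0, 1, -0.09, 0.02, -0.02, 0.1, 1, -0.1, 0.05, -0.05, 0.3, 1, -0.1, 0.08, -0.08, 0.326, 1, -0.1, 0.11, -0.11, 0.326, 1, -0.1, 0.14, -0.14, 0.326, 1, -0.1, 0.17, -0.16, 0.326, 1, -0.1, 0.2, -0.19, 0.326, 1, -0.1, 0.23, -0.22, 0.326, 1, -0.1, 0.26, -0.25, 0.326]' --squeeze 20

```text
clock: 0.93
tool_pos: [0.3474, -0.2297, 0.3139]
eef_rot: [3.117, 1.569, 1.709]
wrist_force: [0.0, 0.3, -0.1]
grip_width: 0.0272
```

Run:
```python
from h import *
from rig import monitor
s=monitor.sense(); print(s["q"].round(2),s["clock"],s["tool_pos"],plan(s,[.53,.13,.30],.163))
```

```text
[-0.88 -0.32  1.85  0.    1.61  0.53] 0.9333 [ 0.34735303 -0.22973981  0.31387904] [[0.0145, 0.2385, -0.3254], np.float64(-0.02)]
```

>>> drive_tool --steps '[1, 0, 0.024, -0.033, 0, 1, 0, 0.048, -0.065, 0, 1, 0, 0.072, -0.098, 0, 1, 0, 0.096, -0.13, 0, 1, 0, 0.12, -0.163, 0, 1, 0, 0.144, -0.195, 0, 1, 0, 0.168, -0.228, 0, 1, 0, 0.192, -0.26, 0, 1, 0, 0.216, -0.293, 0, 1, 0, 0.24, -0.325, 0]'

```text
clock: 1.77
tool_pos: [0.5318, 0.1321, 0.314]
eef_rot: [-2.843, 1.569, 2.032]
wrist_force: [0.5, -1.1, 0.8]
grip_width: 0.0005
```

>>> drive_tool --steps '[1, 0, 0, 0, 0, 1, 0, 0, 0, 0]'

```text
clock: 1.93
tool_pos: [0.5316, 0.1338, 0.3127]
eef_rot: [-2.202, 1.567, 2.677]
wrist_force: [-0.1, -1.2, 0.4]
grip_width: 0.0004
```

Run:
```python
from h import *
from rig import monitor,imaging
s=monitor.sense(); print(s["clock"],s["tool_pos"],s["eef_rot"])
c=imaging.capture("wrist"); pickle.dump(c,open("w1.pkl","wb"));print(c["extrinsics"].round(3))
print(proj(c,[[.5376,.1062,.097],[.5376,.1062,.086]]))
cv2.imwrite("pics/w1.png",c["pixels"][:,:,::-1])
```

```text
1.9333 [0.53160471 0.13379462 0.31274587] [-2.20212039  1.56695393  2.67684166]
[[ 0.167 -0.952 -0.256  0.604]
 [-0.986 -0.161 -0.042  0.145]
 [-0.002  0.259 -0.966  0.483]
 [ 0.     0.     0.     1.   ]]
[[300.33228091 185.44706547]
 [299.69075105 183.69750645]]
```

View pics/w1.png

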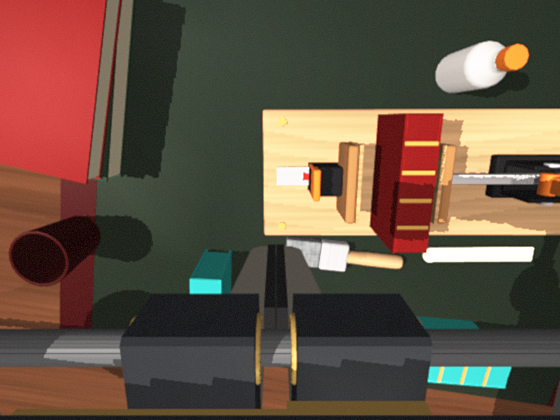

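The wrist view shows the thumb plate at about (315,182), the board's tail corners at (263,109) and (264,236), the book at (405,180), and the far jaw pad at (445,183).

Run:
```python
from h import *
c=pickle.load(open("w1.pkl","rb")); im=c["pixels"]; hsv=cv2.cvtColor(im,cv2.COLOR_RGB2HSV)
m=cv2.inRange(hsv,(5,190,120),(19,255,255)); m[:,:300]=0;m[:,335:]=0;m[:150]=0;m[215:]=0
p=np.argwhere(m)[:,::-1]; print(p.min(0),p.max(0)); 
for r in range(164,204,4): 
    q=p[p[:,1]==r][:,0]; print(r,(q.min(),q.max()) if len(q) else None,end=" ")
print()
# board: beech mask in tail-end region
b=cv2.inRange(hsv,(10,40,120),(26,190,255));b[:,:255]=0
for col in (280,340,480,540):
    q=np.where(b[90:250,col])[0]+90; print(col,q.min(),q.max(),end="; ")
for row in (125,150,210,225):
    q=np.where(b[row,255:300])[0]+255; print(row,q.min(),end="; ")
print()
e=plane(c,[(480,109.5),(280,109.5),(280,236),(480,236),(263.5,125),(263.5,225)],.02);print(e.round(4))
yaw=.163
def press(P,o=np.array([.5626,-.0457]),yaw=.163):
    d=np.atleast_2d(P)[:,:2]-o; return np.c_[d@[np.cos(yaw),np.sin(yaw)],d@[-np.sin(yaw),np.cos(yaw)]].round(4)
print(press(e).tolist())
```

```text
[309 164] [320 199]
164 (np.int64(309), np.int64(311)) 168 (np.int64(311), np.int64(317)) 172 (np.int64(311), np.int64(320)) 176 (np.int64(311), np.int64(320)) 180 (np.int64(311), np.int64(320)) 184 (np.int64(311), np.int64(320)) 188 (np.int64(311), np.int64(320)) 192 (np.int64(311), np.int64(320)) 196 (np.int64(312), np.int64(319)) 200 None 
280 109 235; 340 109 235; 480 109 247; 540 108 235; 125 262; 150 263; 210 263; 225 264; 
[[ 0.6592 -0.1094  0.02  ]
 [ 0.6167  0.1422  0.02  ]
 [ 0.4488  0.1132  0.02  ]
 [ 0.4958 -0.1633  0.02  ]
 [ 0.5942  0.16    0.02  ]
 [ 0.4609  0.1386  0.02  ]]
[[0.085, -0.0785], [0.0839, 0.1767], [-0.0865, 0.1753], [-0.085, -0.1052], [0.0646, 0.1978], [-0.0704, 0.1984]]
```

```bash
cat >> h.py <<'E'
YAW=.163; O=np.array([.5627,-.0467])
def topress(P):
    d=np.atleast_2d(P)[:,:2]-O; return np.c_[d@[np.cos(YAW),np.sin(YAW)],d@[-np.sin(YAW),np.cos(YAW)]].round(4)
def toworld(x,y,z): return np.r_[O+x*np.array([np.cos(YAW),np.sin(YAW)])+y*np.array([-np.sin(YAW),np.cos(YAW)]),z]
E
python3 - <<'E'
from h import *
from rig import monitor
c=pickle.load(open("w1.pkl","rb"));s=monitor.sense()
print(topress(plane(c,[(310.7,182),(310.7,166),(311,198)],.097)).tolist(), "tcp",topress(s["tool_pos"]).tolist())
for y,z in ((.19,.15),(.19,.082)): print(plan(s,toworld(0,y,z),YAW))
print(R(s).round(3))
E
```

```text
[[0.004, 0.1434], [0.022, 0.144], [-0.0144, 0.1425]] tcp [[-0.0018, 0.1818]]
[[0.1632, 0.0022, -0.0079], np.float64(0.1)]
[[0.2312, 0.0024, -0.0078], np.float64(0.1)]
[[-0.003  0.986  0.164]
 [ 0.001  0.164 -0.986]
 [-1.    -0.003 -0.002]]
```

>>> drive_tool --steps '[1, 0.04, 0.004, 0, 0, 1, 0.08, 0.004, 0, 0, 1, 0.12, 0.004, 0, 0, 1, 0.15, 0.004, 0, 0, 1, 0.18, 0.004, 0, 0, 1, 0.21, 0.004, 0, 0, 1, 0.231, 0.004, 0, 0, 1, 0.231, 0.004, 0, 0, 1, 0.231, 0.004, 0, 0]'

```text
clock: 2.73
tool_pos: [0.5338, 0.132, 0.0819]
eef_rot: [-1.931, 1.566, 2.945]
wrist_force: [0.6, 0.3, -0.4]
grip_width: 0.0004
```

>>> drive_tool --steps '[1, 0, 0, 0.008, 0, 1, 0, 0, 0.014, 0, 1, 0, 0, 0.02, 0, 1, 0, 0, 0.024, 0, 1, 0, 0, 0.028, 0, 1, 0, 0, 0.032, 0, 1, 0, 0, 0.036, 0, 1, 0, 0, 0.04, 0, 1, 0, 0, 0.04, 0]'

```text
clock: 3.48
tool_pos: [0.5404, 0.0918, 0.0818]
eef_rot: [-1.812, 1.566, 3.063]
wrist_force: [-0.3, 0.5, 0.1]
grip_width: 0.0005
```

Run:
```python
from h import *
from rig import monitor
s=monitor.sense(); print(s["clock"],s["tool_pos"],topress(s["tool_pos"]),s["wrist_force"])
```

```text
3.4833 [0.54038548 0.09179047 0.0817646 ] [[0.0005 0.1403]] [-0.32835509  0.48921728  0.09519723]
```

>>> drive_tool --steps '[1, 0, 0, 0.003, 0, 1, 0, 0, 0.006, 0, 1, 0, 0, 0.008, 0]'

```text
clock: 3.73
tool_pos: [0.5415, 0.0842, 0.0817]
eef_rot: [-2.005, 1.565, 2.87]
wrist_force: [-0.2, 4.7, 1.7]
grip_width: 0.0003
```

Run:
```python
from h import *
from rig import monitor,imaging
s=monitor.sense(); print(s["clock"],topress(s["tool_pos"]),s["wrist_force"])
c=imaging.capture("wrist"); pickle.dump(c,open("w2.pkl","wb"));
a=c["pixels"]; c2=imaging.capture("side");pickle.dump(c2,open("s2.pkl","wb"));b=cv2.resize(c2["pixels"][170:290,195:335],(560,480),interpolation=cv2.INTER_CUBIC)
cv2.imwrite("pics/w2.png",cv2.resize(np.vstack([a[:300],b]),None,fx=.75,fy=.75)[:,:,::-1])
```

```text
3.7333 [[0.0003 0.1326]] [-0.21958674  4.74394618  1.66603382]
```

View pics/w2.png

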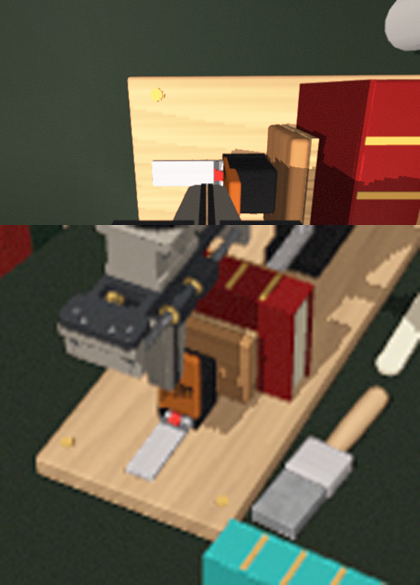

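The finger is against the plate with 4.7 N, and the catch is riding the rib. I'll push on in small steps.

>>> drive_tool --steps '[1, 0, 0, 0.002, 0, 1, 0, 0, 0.002, 0]'

```text
clock: 4.0
tool_pos: [0.5418, 0.082, 0.0816]
eef_rot: [-1.927, 1.565, 2.948]
wrist_force: [-0.2, 3.0, 2.2]
grip_width: 0.0002
```

>>> drive_tool --steps '[1, 0, 0, 0.002, 0, 1, 0, 0, 0.002, 0]'

```text
clock: 4.17
tool_pos: [0.5423, 0.0795, 0.0816]
eef_rot: [-1.754, 1.565, 3.121]
wrist_force: [-0.1, 1.9, 0.6]
grip_width: 0.0006
```

>>> drive_tool --steps '[1, 0, 0, 0.002, 0, 1, 0, 0, 0.002, 0]'

```text
clock: 4.33
tool_pos: [0.5427, 0.0771, 0.0816]
eef_rot: [-1.712, 1.566, -3.12]
wrist_force: [0.3, 1.9, 0.1]
grip_width: 0.0003
```

>>> drive_tool --steps '[1, 0, 0, 0.0015, 0, 1, 0, 0, 0.0015, 0]'

```text
clock: 4.5
tool_pos: [0.5427, 0.0769, 0.0816]
eef_rot: [-2.198, 1.564, 2.676]
wrist_force: [-0.3, 7.5, 2.2]
grip_width: 0.0006
```

>>> drive_tool --steps '[1, 0, 0, 0.002, 0, 1, 0, 0, 0.002, 0]'

```text
clock: 4.67
tool_pos: [0.5428, 0.077, 0.0817]
eef_rot: [-2.579, 1.562, 2.295]
wrist_force: [0.3, 10.6, 2.3]
grip_width: 0.0001
```

>>> drive_tool --steps '[1, 0, 0, 0.0015, 0, 1, 0, 0, 0.0015, 0]'

```text
clock: 4.83
tool_pos: [0.5427, 0.0771, 0.0818]
eef_rot: [-2.724, 1.559, 2.15]
wrist_force: [0.4, 8.3, 2.7]
grip_width: 0.0004
```

A hard stop at 8–10 N after the drop means the end of travel. I back off, rise and check the catch.

>>> drive_tool --steps '[1, 0, 0, -0.01, 0, 1, 0, 0, -0.03, 0, 1, 0, 0, -0.05, 0, 1, -0.03, 0, -0.06, 0, 1, -0.07, 0, -0.06, 0, 0, -0.11, 0, -0.06, 0, -1, -0.15, 0, -0.05, 0, -1, -0.19, 0, -0.02, 0, -1, -0.23, 0, 0.0, 0, -1, -0.23, 0, 0, 0]'

```text
clock: 5.67
tool_pos: [0.5467, 0.072, 0.3183]
eef_rot: [2.531, 1.563, 1.119]
wrist_force: [0.2, 0.2, 0.8]
grip_width: 0.0316
```

Run:
```python
from h import *
from rig import monitor,imaging
s=monitor.sense(); print(s["clock"],s["tool_pos"],topress(s["tool_pos"]),s["wrist_force"],s["grip_width"],s["q"].round(2))
c=imaging.capture("wrist"); pickle.dump(c,open("w3.pkl","wb"));
c2=imaging.capture("side");pickle.dump(c2,open("s3.pkl","wb"));b=cv2.resize(c2["pixels"][190:270,205:345],(700,400),interpolation=cv2.INTER_CUBIC)
a=cv2.resize(c["pixels"][90:260,150:560],(700,290))
cv2.imwrite("pics/w3.png",cv2.resize(np.vstack([a,b]),None,fx=.85,fy=.85)[:,:,::-1])
hsv=cv2.cvtColor(c["pixels"],cv2.COLOR_RGB2HSV);m=cv2.inRange(hsv,(5,190,100),(19,255,255))
k,l,st,ce=cv2.connectedComponentsWithStats(m)
for i in range(1,k):
    if st[i,4]>20: print(st[i],ce[i].round(1), topress(plane(c,[(st[i,0],ce[i][1]),(st[i,0]+st[i,2],ce[i][1])],.097)).tolist())
```

```text
5.6667 [0.54669977 0.07197457 0.31830352] [[0.0035 0.1197]] [0.19749399 0.23991284 0.84258736] 0.03157182270259359 [-0.09  0.05  1.52  0.01  1.58  1.32]
[429  50  29  27 294] [443.   63.8] [[0.1339, -0.0407], [0.1337, -0.0709]]
[283 168   9  36 125] [287.6 185.1] [[0.0058, 0.1118], [0.0058, 0.1015]]
[ 481  176   68   40 1548] [516.8 193.5] [[-0.0045, -0.115], [-0.0047, -0.1925]]
```

View pics/w3.png

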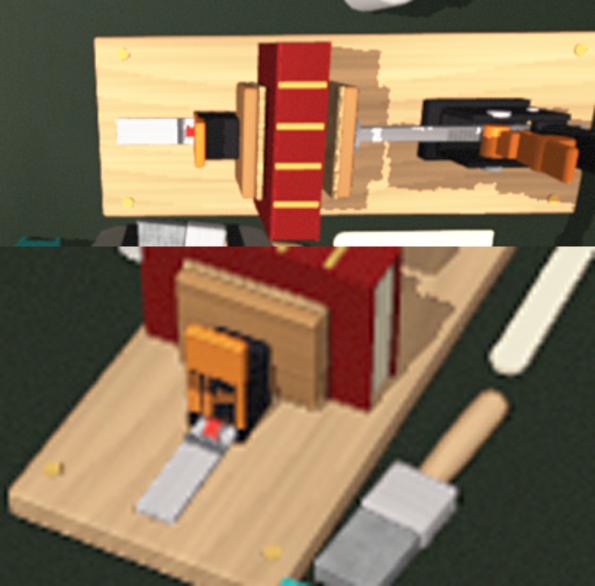

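The tail plate rear is at press y ≈ 0.112 (travel ≈ 42 mm), the red catch looks flat, and the book is upright between the jaws. Now I move over the handle with the gripper open.

>>> drive_tool --steps '[-1, 0, 0, 0.04, 0, -1, 0, 0, 0.08, 0, -1, 0, 0, 0.12, 0, -1, 0, 0, 0.16, 0, -1, 0, 0, 0.2, 0, -1, 0, 0, 0.24, 0, -1, 0, -0.003, 0.27, 0, -1, 0.02, -0.003, 0.285, 0, -1, 0.04, -0.003, 0.285, 0, -1, 0.04, -0.003, 0.285, 0]'

```text
clock: 6.6
tool_pos: [0.5847, -0.2064, 0.2633]
eef_rot: [-2.596, 1.551, 2.275]
wrist_force: [-0.5, 0.3, -1.5]
grip_width: 0.0918
```

>>> drive_tool --steps '[-1, 0, 0, 0, 0]'

```text
clock: 6.68
tool_pos: [0.5841, -0.205, 0.2612]
eef_rot: [-2.545, 1.547, 2.326]
wrist_force: [0.4, 0.4, 1.0]
grip_width: 0.092
```

Run:
```python
from h import *
from rig import monitor,imaging
s=monitor.sense(); print(s["clock"],s["tool_pos"],topress(s["tool_pos"]),s["grip_width"],plan(s,toworld(0,-.165,.119),YAW))
c=imaging.capture("wrist"); pickle.dump(c,open("w4.pkl","wb"));
cv2.imwrite("pics/w4.png",c["pixels"][:,:,::-1])
for P in ([0,-.185,.172],[0,-.163,.172],[0,-.185,.138],[0,-.127,.138]): print(P,proj(c,toworld(*P)))
```

```text
6.6833 [ 0.58405984 -0.20503244  0.26124612] [[-0.0046 -0.1597]] 0.09199825718338427 [[0.142, 0.0066, 0.0081], np.float64(-0.25)]
[0, -0.185, 0.172] [[309.79608732 210.27421686]]
[0, -0.163, 0.172] [[281.2180808  210.23224385]]
[0, -0.185, 0.138] [[306.81443205 199.93200857]]
[0, -0.127, 0.138] [[239.83605603 199.87245899]]
```

View pics/w4.png

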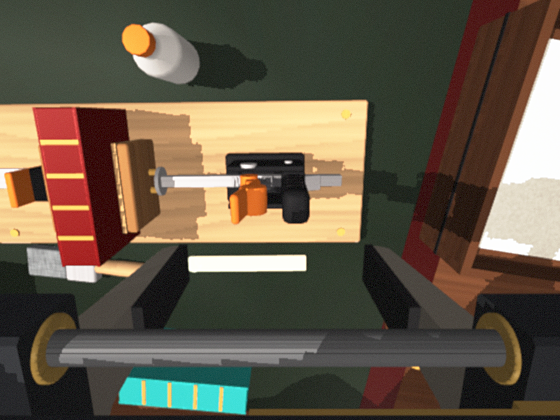

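Handle top is at cols 283–310, row ~206, matching the prediction (281–310). The trigger front is at col ~233. The fingers straddle both and the folder is clear, so I descend.

>>> drive_tool --steps '[-1, 0.02, 0.0066, 0.001, 0, -1, 0.04, 0.0066, 0.001, 0, -1, 0.06, 0.0066, 0.001, 0, -1, 0.08, 0.0066, 0.001, 0, -1, 0.1, 0.0066, 0.001, 0, -1, 0.12, 0.0066, 0.001, 0, -1, 0.142, 0.0066, 0.001, 0, -1, 0.142, 0.0066, 0.001, 0, -1, 0.142, 0.0066, 0.001, 0]'

```text
clock: 7.48
tool_pos: [0.5871, -0.2006, 0.1175]
eef_rot: [-2.496, 1.542, 2.377]
wrist_force: [1.0, -0.5, 0.0]
grip_width: 0.092
```

Run:
```python
from h import *
from rig import monitor,imaging
s=monitor.sense(); print(s["clock"],topress(s["tool_pos"]),s["tool_pos"][2],s["wrist_force"],plan(s,toworld(0,-.165,.119),YAW)); print(R(s).round(3))
```

```text
7.4833 [[-0.0009 -0.1558]] 0.11753624355128128 [ 0.98631632 -0.47246826  0.02086698] [[-0.0017, 0.0009, 0.0092], np.float64(-0.16)]
[[-0.021  0.987  0.159]
 [ 0.02   0.159 -0.987]
 [-1.    -0.017 -0.023]]
```

>>> drive_tool --steps '[-0.7, 0, 0.001, 0.009, 0, -0.5, 0, 0.001, 0.009, 0, -0.3, 0, 0.001, 0.009, 0, -0.1, 0, 0.001, 0.009, 0, 0.1, 0, 0.001, 0.009, 0, 0.2, 0, 0.001, 0.009, 0, 0.3, 0, 0.001, 0.009, 0, 0.3, 0, 0.001, 0.009, 0, 0.3, 0, 0.001, 0.009, 0]' --squeeze 12

```text
clock: 8.23
tool_pos: [0.5901, -0.2086, 0.1174]
eef_rot: [-2.547, 1.543, 2.325]
wrist_force: [2.4, 5.2, -1.4]
grip_width: 0.0404
```

Run:
```python
from h import *
from rig import monitor,imaging
s=monitor.sense(); print(s["clock"],topress(s["tool_pos"]),s["tool_pos"][2],s["wrist_force"],s["grip_width"])
c=imaging.capture("wrist"); pickle.dump(c,open("w5.pkl","wb"))
c=imaging.capture("side"); pickle.dump(c,open("s5.pkl","wb"))
a=cv2.resize(pickle.load(open("w5.pkl","rb"))["pixels"][100:330],None,fx=1,fy=1)
b=cv2.resize(c["pixels"][110:230,215:355],(560,480),interpolation=cv2.INTER_CUBIC)
cv2.imwrite("pics/w5.png",cv2.resize(np.vstack([a,b]),None,fx=.8,fy=.8)[:,:,::-1])
```

```text
8.2333 [[ 0.0008 -0.1642]] 0.1173715418453221 [ 2.37696367  5.21345753 -1.36041752] 0.04043912244375116
```

View pics/w5.png

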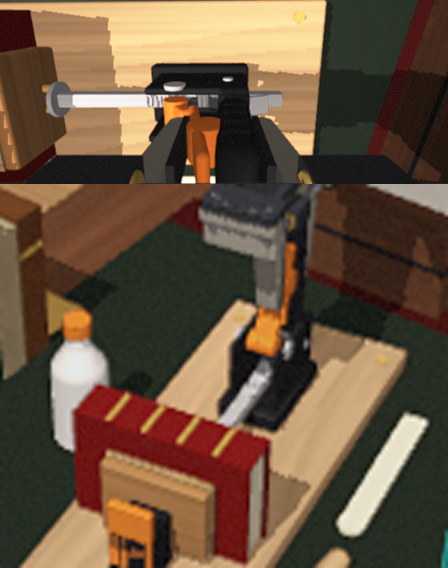

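The wrist and side views show the trigger fully squeezed (opening 40 mm) with the fingers on the orange grip and handle, and the book still upright. I release fully and repeat.

>>> drive_tool --steps '[-0.8, 0, 0, 0, 0, -0.8, 0, 0, 0, 0, -0.8, 0, 0, 0, 0, -0.8, 0, 0, 0, 0, -0.8, 0, 0, 0, 0, -0.8, 0, 0, 0, 0, -0.8, 0, 0, 0, 0, -0.8, 0, 0, 0, 0]'

```text
clock: 9.0
tool_pos: [0.5899, -0.2086, 0.1172]
eef_rot: [-2.544, 1.542, 2.329]
wrist_force: [-0.5, 1.3, -0.7]
grip_width: 0.0829
```

>>> drive_tool --steps '[-0.5, 0, 0, 0, 0, -0.3, 0, 0, 0, 0, -0.1, 0, 0, 0, 0, 0.1, 0, 0, 0, 0, 0.2, 0, 0, 0, 0, 0.3, 0, 0, 0, 0, 0.3, 0, 0, 0, 0, 0.3, 0, 0, 0, 0]'

```text
clock: 9.67
tool_pos: [0.5899, -0.2086, 0.1164]
eef_rot: [-2.534, 1.543, 2.339]
wrist_force: [2.0, 1.5, -5.6]
grip_width: 0.0403
```

>>> drive_tool --steps '[-0.8, 0, 0, 0, 0, -0.8, 0, 0, 0, 0, -0.8, 0, 0, 0, 0, -0.8, 0, 0, 0, 0, -0.8, 0, 0, 0, 0, -0.8, 0, 0, 0, 0, -0.8, 0, 0, 0, 0, -0.8, 0, 0, 0, 0]'

```text
clock: 10.33
tool_pos: [0.59, -0.2086, 0.1164]
eef_rot: [-2.539, 1.543, 2.334]
wrist_force: [0.5, 1.4, 1.2]
grip_width: 0.0831
```

Run:
```python
from h import *
from rig import monitor,imaging
s=monitor.sense(); print(s["clock"],topress(s["tool_pos"]),s["tool_pos"][2],s["wrist_force"],s["grip_width"])
c=imaging.capture("wrist"); pickle.dump(c,open("w6.pkl","wb"))
for n in("w4","w5","w6"):
    c=pickle.load(open(n+".pkl","rb"));im=c["pixels"]
    if n!="w4": cv2.imwrite(f"pics/{n}_c.png",im[95:300,0:250,::-1])
a=[pickle.load(open(n+".pkl","rb"))["pixels"][95:300,0:280] for n in("w5","w6")]
cv2.imwrite("pics/w56.png",np.hstack([cv2.resize(x,None,fx=1.4,fy=1.4) for x in a])[:,:,::-1])
```

```text
10.3333 [[ 0.0006 -0.1641]] 0.11641203860612954 [0.47865422 1.4292164  1.16175656] 0.0830870776825364
```

View pics/w56.png

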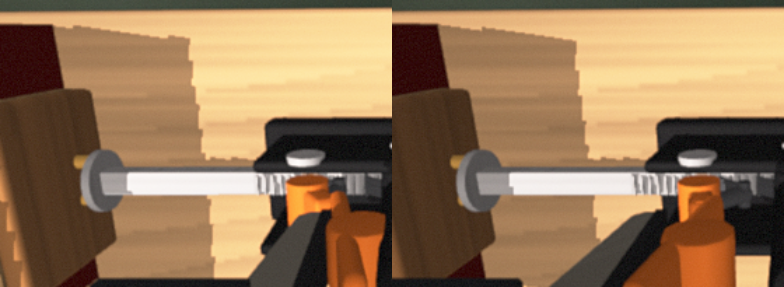

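The collar moved from about 100 to 86 in the crops, so the rack advances as expected (travel ≈ 16 mm). I keep pumping, reading the opening each time.

>>> drive_tool --steps '[-0.5, 0, 0, 0, 0, -0.3, 0, 0, 0, 0, -0.1, 0, 0, 0, 0, 0.1, 0, 0, 0, 0, 0.2, 0, 0, 0, 0, 0.3, 0, 0, 0, 0, 0.3, 0, 0, 0, 0, 0.3, 0, 0, 0, 0]'

```text
clock: 11.05
tool_pos: [0.5899, -0.2077, 0.1155]
eef_rot: [-2.556, 1.542, 2.317]
wrist_force: [2.0, 5.3, -2.6]
grip_width: 0.0423
```

>>> drive_tool --steps '[-0.8, 0, 0, 0, 0, -0.8, 0, 0, 0, 0, -0.8, 0, 0, 0, 0, -0.8, 0, 0, 0, 0, -0.8, 0, 0, 0, 0, -0.8, 0, 0, 0, 0, -0.8, 0, 0, 0, 0, -0.8, 0, 0, 0, 0]'

```text
clock: 11.72
tool_pos: [0.5898, -0.2077, 0.1154]
eef_rot: [-2.554, 1.541, 2.319]
wrist_force: [-0.2, 0.4, 0.7]
grip_width: 0.0824
```

>>> drive_tool --steps '[-0.5, 0, 0, 0, 0, -0.35, 0, 0, 0, 0, -0.2, 0, 0, 0, 0, -0.1, 0, 0, 0, 0, 0, 0, 0, 0, 0, 0.1, 0, 0, 0, 0, 0.2, 0, 0, 0, 0, 0.3, 0, 0, 0, 0, 0.3, 0, 0, 0, 0, 0.3, 0, 0, 0, 0]'

```text
clock: 12.55
tool_pos: [0.5896, -0.2059, 0.115]
eef_rot: [-2.592, 1.539, 2.282]
wrist_force: [-1.0, 6.7, 1.1]
grip_width: 0.0459
```

Run:
```python
from h import *
from rig import monitor,imaging
s=monitor.sense(); print(s["clock"],topress(s["tool_pos"]),s["tool_pos"][2],s["wrist_force"],s["grip_width"])
c=imaging.capture("wrist"); pickle.dump(c,open("w7.pkl","wb"))
c2=imaging.capture("scene"); pickle.dump(c2,open("sc7.pkl","wb"))
a=cv2.resize(c["pixels"][60:300,0:300],(600,480)); b=cv2.resize(c2["pixels"][185:285,220:345],(600,480),interpolation=cv2.INTER_CUBIC)
cv2.imwrite("pics/w7.png",cv2.resize(np.hstack([a,b]),(800,320))[:,:,::-1])
```

```text
12.55 [[ 0.0007 -0.1615]] 0.11500153754216917 [-1.00418685  6.73060794  1.0974463 ] 0.045877284589224805
```

View pics/w7.png

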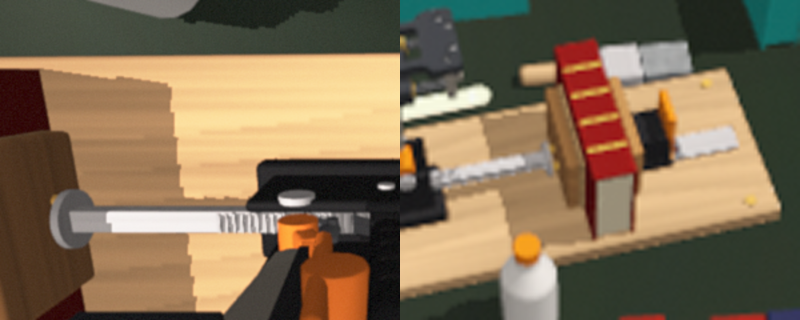

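Run:
```python
from h import *
W={n:pickle.load(open(n+".pkl","rb")) for n in("w5","w6","w7")}
px={"w5":(72,223.6),"w6":(61.4,224),"w7":(54,224)}
for z in (.05,.06,.07): print(z,[topress(plane(W[n],px[n],z)).tolist() for n in W])
# template match of the collar for sub-pixel
g=[cv2.cvtColor(W[n]["pixels"],cv2.COLOR_RGB2GRAY) for n in W]
t=g[1][195:255,45:85]
for n,im in zip(W,g):
    r=cv2.matchTemplate(im[180:270,:150],t,cv2.TM_CCOEFF_NORMED); _,v,_,l=cv2.minMaxLoc(r)
    print(n,v,l,topress(plane(W[n],(l[0]+16,l[1]+180+29),.06)).tolist())
# tail pad / book in scene
c=pickle.load(open("sc7.pkl","rb"))
h=cv2.cvtColor(c["pixels"],cv2.COLOR_RGB2HSV)
m=cv2.inRange(h,(5,200,150),(17,255,255));k,l,s,ce=cv2.connectedComponentsWithStats(m)
for i in range(1,k):
    if 295<ce[i][0]<330 and 195<ce[i][1]<240: print(s[i],ce[i])
```

```text
0.05 [[[0.0005, -0.016]], [[0.0002, -0.0086]], [[0.0003, -0.0008]]]
0.06 [[[0.0037, -0.0224]], [[0.0035, -0.0154]], [[0.0035, -0.0079]]]
0.07 [[[0.0069, -0.0289]], [[0.0067, -0.0222]], [[0.0068, -0.015]]]
w5 0.9372740983963013 (56, 15) [[0.0034, -0.0224]]
w6 1.0 (45, 15) [[0.0035, -0.0152]]
w7 0.8914393186569214 (37, 15) [[0.0035, -0.0072]]
[301 214   5  14  22] [303.22727273 220.68181818]
```

The rod seems at about 24–26 mm travel, so the shortfall in stroke may come from the arm's drift towards +y (TCP −0.1615) rather than from the book. I re-centre while squeezing and watch the opening.

>>> drive_tool --steps '[0.3, -0.003, 0, 0.002, 0, 0.3, -0.003, 0, 0.004, 0, 0.3, -0.003, 0, 0.005, 0, 0.3, -0.003, 0, 0.005, 0]'

```text
clock: 12.98
tool_pos: [0.5894, -0.2065, 0.115]
eef_rot: [-2.66, 1.53, 2.215]
wrist_force: [2.0, 13.3, -6.5]
grip_width: 0.0446
```

>>> drive_tool --steps '[0.3, 0, 0, 0.001, 0, 0.3, 0, 0, 0.001, 0]'

```text
clock: 13.15
tool_pos: [0.5895, -0.2062, 0.1148]
eef_rot: [-2.668, 1.528, 2.207]
wrist_force: [-0.9, 4.8, 2.2]
grip_width: 0.0453
```

Run:
```python
from h import *
from rig import monitor,imaging
s=monitor.sense(); print(s["clock"],topress(s["tool_pos"]),s["tool_pos"][2],s["wrist_force"],s["grip_width"])
W={n:pickle.load(open(n+".pkl","rb")) for n in("w5","w6","w7")}
W["w8"]=imaging.capture("wrist"); pickle.dump(W["w8"],open("w8.pkl","wb"))
g=[cv2.cvtColor(W[n]["pixels"],cv2.COLOR_RGB2GRAY) for n in W]
t=g[1][195:255,45:85]
for n,im in zip(W,g):
    r=cv2.matchTemplate(im[180:270,:150],t,cv2.TM_CCOEFF_NORMED); _,v,_,l=cv2.minMaxLoc(r)
    print(n,v,l,topress(plane(W[n],(l[0]+16,l[1]+180+29),.06)).tolist())
```

```text
13.15 [[ 0.0005 -0.1618]] 0.11484885836047223 [-0.9340545   4.7653147   2.15184022] 0.045310223488969154
w5 0.9372740983963013 (56, 15) [[0.0034, -0.0224]]
w6 1.0 (45, 15) [[0.0035, -0.0152]]
w7 0.8914393186569214 (37, 15) [[0.0035, -0.0072]]
w8 0.8723807334899902 (38, 14) [[0.0033, -0.0066]]
```

Run:
```python
from h import *
from rig import imaging,monitor
w4=pickle.load(open("w4.pkl","rb")); print("w4",topress(plane(w4,[(158,181)],.05)).tolist())
for n in ("w5","w6","w7","w8"): print(n, topress(plane(pickle.load(open(n+".pkl","rb")),[{"w5":(72,224),"w6":(61,224),"w7":(53,224),"w8":(54,223)}[n]],.05)).tolist())
sc=imaging.capture("scene");sd=imaging.capture("side");pickle.dump((sc,sd),open("v9.pkl","wb"))
d0=pickle.load(open("d0.pkl","rb"))
a=cv2.resize(sc["pixels"][190:262,218:318],(800,576)[:2],interpolation=cv2.INTER_CUBIC)
b=cv2.resize(sd["pixels"][160:250,225:325],(640,576),interpolation=cv2.INTER_CUBIC)
cv2.imwrite("pics/v9.png",cv2.resize(np.hstack([a,b]),(800,320))[:,:,::-1])
```

```text
w4 [[0.0004, -0.0251]]
w5 [[0.0002, -0.0159]]
w6 [[0.0002, -0.0084]]
w7 [[0.0003, -0.0001]]
w8 [[-0.0, 0.0006]]
```

View pics/v9.png

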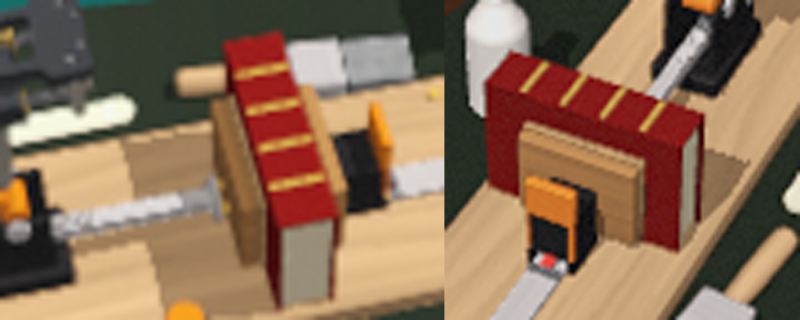

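Run:
```python
from h import *
sc,sd=pickle.load(open("v9.pkl","rb"))
f=lambda u,v:(218+u/4.444-.4,190+v/4.444-.4)
for n,pts,z in (("book jaw side",[(225,43),(275,228)],.12),("book tail side",[(283,32),(335,213)],.12),("platen rear top",[(214,100),(243,262)],.096),("tail plate rear top",[(390,150)],.097)):
    print(n,topress(plane(sc,[f(*p) for p in pts],z)).tolist())
w4=pickle.load(open("w4.pkl","rb"))
print("w4 pad", topress(plane(w4,[(113,145),(118,225),(136,140),(157,150)],.096)).tolist(), "book top w4",topress(plane(w4,[(76,110),(96,250),(37,112),(62,264)],.12)).tolist())
w1=pickle.load(open("w1.pkl","rb"))
print("w1 pad z.096",topress(plane(w1,[(439,147),(436,220),(452,147),(446,222)],.096)).tolist(),"book",topress(plane(w1,[(404,115),(396,248),(442,115),(430,250)],.12)).tolist())
```

```text
book jaw side [[-0.0709, 0.0246], [0.0774, 0.0225]]
book tail side [[-0.0713, 0.0638], [0.0752, 0.0606]]
platen rear top [[-0.0447, 0.0111], [0.0817, 0.0015]]
tail plate rear top [[0.0214, 0.112]]
w4 pad [[0.0437, -0.0018], [-0.0365, 0.0036], [0.0484, -0.0245], [0.0389, -0.0437]] book top w4 [[0.0756, 0.015], [-0.0543, 0.0163], [0.0741, 0.0496], [-0.0691, 0.0521]]
w1 pad z.096 [[0.0433, 0.0039], [-0.04, -0.0032], [0.0434, -0.0104], [-0.0423, -0.0151]] book [[0.0766, 0.0541], [-0.0656, 0.0487], [0.0768, 0.016], [-0.0678, 0.0107]]
```

The book now stands at press y ≈ 23–62, moved from about 15–52 onto the tail pad. The platen rear is at ≈ 6, so the jaw face is at ≈ 22. Both pads touch the book; the rod evidently started about 10 mm out. I now raise the squeeze gently.

>>> drive_tool --steps '[0.3, 0, 0, 0, 0, 0.3, 0, 0, 0, 0, 0.3, 0, 0, 0, 0, 0.3, 0, 0, 0, 0]' --squeeze 14

```text
clock: 13.63
tool_pos: [0.5895, -0.2062, 0.1149]
eef_rot: [-2.677, 1.528, 2.199]
wrist_force: [-0.7, 4.1, 1.0]
grip_width: 0.0451
```

>>> drive_tool --steps '[0.3, 0, 0, 0, 0, 0.3, 0, 0, 0, 0, 0.3, 0, 0, 0, 0, 0.3, 0, 0, 0, 0]' --squeeze 16

```text
clock: 13.97
tool_pos: [0.5895, -0.2064, 0.1149]
eef_rot: [-2.675, 1.528, 2.2]
wrist_force: [-1.2, 3.4, 0.3]
grip_width: 0.0448
```

>>> drive_tool --steps '[0.3, 0, 0, 0, 0, 0.3, 0, 0, 0, 0, 0.3, 0, 0, 0, 0, 0.3, 0, 0, 0, 0]' --squeeze 18

```text
clock: 14.3
tool_pos: [0.5896, -0.2067, 0.1148]
eef_rot: [-2.671, 1.529, 2.204]
wrist_force: [-0.8, 0.8, -1.0]
grip_width: 0.044
```

>>> drive_tool --steps '[0.3, 0, 0, 0, 0, 0.3, 0, 0, 0, 0, 0.3, 0, 0, 0, 0, 0.3, 0, 0, 0, 0, 0.3, 0, 0, 0, 0, 0.3, 0, 0, 0, 0, 0.3, 0, 0, 0, 0, 0.3, 0, 0, 0, 0, 0.3, 0, 0, 0, 0, 0.3, 0, 0, 0, 0]'

```text
clock: 15.13
tool_pos: [0.5895, -0.2066, 0.1148]
eef_rot: [-2.67, 1.529, 2.206]
wrist_force: [0.3, 0.4, 0.3]
grip_width: 0.0438
```

Run:
```python
from h import *
from rig import monitor,imaging
s=monitor.sense(); print(s["clock"],topress(s["tool_pos"]),s["wrist_force"],s["grip_width"],abs(s["qd"]).max())
sc,sd=pickle.load(open("v9.pkl","rb")); d0=pickle.load(open("d0.pkl","rb"))
n=imaging.capture("scene");m=imaging.capture("side")
# anything moved? change v9->now, and tail plate position / red catch blob in the side view
for a,b,k in((sc,n,"scene"),(sd,m,"side")):
    df=cv2.absdiff(a["pixels"],b["pixels"]).max(2)>50; print(k,df.sum(),np.argwhere(df).mean(0) if df.any() else "")
for c,k in((d0["scene"],"t0"),(sc,"v9"),(n,"now")):
    h=cv2.cvtColor(c["pixels"],cv2.COLOR_RGB2HSV);mm=cv2.inRange(h,(5,200,150),(17,255,255));mm[:195]=0;mm[240:]=0;mm[:,:295]=0;mm[:,330:]=0
    print(k,np.argwhere(mm)[:,::-1].mean(0).round(2))
```

```text
15.1333 [[ 0.0005 -0.1622]] [0.25736643 0.43389801 0.33659477] 0.0437885556231528 0.0019724814988124045
scene 14 [172.85714286 255.5       ]
side 47 [201.4893617  264.46808511]
t0 [311.52 219.38]
v9 [303.13 220.22]
now [303.14 220.32]
```

```bash
python3 -c "
from rig import job
print(job.sign_off())"
```

```text
the job is handed in; nothing more can be done
None
```

I pushed the tail jaw in past its catch, pumped the trigger four strokes, and handed the job in still squeezing at 18 N. Sign-off gave no verdict.

**Tail jaw:** push force rose to 4.7 N over the rib, fell to 1.9 N, then met a hard stop at 8–10 N. Travel measured about 42 mm afterwards. The red catch looked down in the images, and the jaw did not move back under load.

**Grip on the book:**
- The book slid about 8–10 mm until it met the tail pad, and both pads were against it.
- At the end the opening was steady at 43.8 mm (58 open, 40 at the stop), with almost no net force on the wrist.
- I estimate about 13 N on the book. That is worked out from the squeeze force; the jaw force was not measured.

**Checks that disagreed:**
- My count of strokes did not match the jaw's measured position until I allowed for the rod starting about 10 mm out.
- The tool tilted by about 0.04 rad and drifted about 3 mm while pumping. My attempt to re-centre it had no lasting effect.
- A last image comparison showed a small unexplained change (47 pixels) near the book and tail jaw in the side view.
- I did not measure the positions of the other objects on the desk.

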